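# Nest the screening cans and snap the sensor cover down

## Task

Assemble the screened sensor: stand the larger metal can in the dark grey housing with the four spring clips, stand the smaller can (the one with the circuit board in it) inside the larger one, then put the domed cover on by its knob and push it straight down until it snaps past all four clips and sits home on the housing's rim. Do not let go after the snap: keep pushing the cover down firmly by its knob so that the gasket beds in, and finish like that, still holding and pressing. Leave the other things on the bench where they are.

Things in the scene. Friction and masses are not known exactly. Their poses are not given: they have to be found in the camera images.
- housing: Fixed: square aluminium plate, 108 x 108 mm, on four rubber feet, with an upright round dark grey plastic cup open at the top. Origin: centre of its underside on the bench, z up, x and y along the plate's sides. Cup: outer diameter 76 mm, inner 68 mm, inner floor at z = 18 mm, rim at z = 56 mm. A steel spring clip, 10 mm wide, stands outside the rim on each of its +x, +y, -x and -y axes
- housing_rim (a point): Centre of the housing's mouth, level with the top of its rim (housing z = 56 mm): flat shelf with a dark gasket, 88 mm across. The four clips reach from 42 to 54 mm out from this point and up to 25 mm above it: noses 8 mm above the rim and 42 mm out, then lead-ins sloping out to 51 mm. Fingers going down beside the cup must pass between the clips, on its diagonals (45 degrees to its axes)
- can_large: Larger round metal can, open at the top, 58 mm outer diameter (rolled rim 60), 56 mm high, wall 2 mm, floor 3 mm thick, about 100 g. Origin: centre of its underside, z up; stands upright on the bench. Seated in the housing its origin is at the housing's z = 18 mm and its rim stands 18 mm above the housing's rim
- can_small: Smaller round metal can, open at the top, with a small circuit board low inside, 45 mm outer diameter (rolled rim 47), 68 mm high, wall 2 mm, about 90 g. Origin: centre of its underside, z up; stands upright on the bench. Seated in the larger can its origin is 3 mm above the larger can's and its rim stands 15 mm above the larger can's rim
- cover: Dark grey plastic cover standing on its flange: round flange 92 mm across, 4 mm thick; hollow dome 78 mm across with a flat top at z = 40 mm; knob on it. 130 g. Origin: centre of the flange's underside, z up; any turn. Inside 73 mm wide and 36 mm deep, so it goes over both nested cans. Seated, its origin is at the centre of the housing's rim; laid loosely on the clips, 14 mm higher
- cover_knob (a point): Centre of the top of the cover's upright round knob, 60 mm above the flange's underside; knob 24 mm in diameter (26 over its ribs), 20 mm high above the flat dome. Pushing the cover down spreads the clips with a force that rises to some 10 N (more if off centre) about 8 mm above its seat, then drops suddenly as they spring in over the flange; home, it bears on the rim, which hardly gives
- clip0 (a joint): spring clip on the housing's +x axis, rad: 0 at rest, grows to about 0.1 as the cover's flange pushes its nose outward, springs back to 0 when the flange is past it. Its hinge is at its foot, about 50 mm below where the flange meets it
- clip1 (a joint): spring clip on the housing's +y axis, rad: 0 at rest, grows to about 0.1 as the cover's flange pushes its nose outward, springs back to 0 when the flange is past it. Its hinge is at its foot, about 50 mm below where the flange meets it
- clip2 (a joint): spring clip on the housing's -x axis, rad: 0 at rest, grows to about 0.1 as the cover's flange pushes its nose outward, springs back to 0 when the flange is past it. Its hinge is at its foot, about 50 mm below where the flange meets it
- clip3 (a joint): spring clip on the housing's -y axis, rad: 0 at rest, grows to about 0.1 as the cover's flange pushes its nose outward, springs back to 0 when the flange is past it. Its hinge is at its foot, about 50 mm below where the flange meets it
- loupe: eye loupe, a black cup 31 mm across and 28 mm high, standing between the task's places; bystander, origin at the centre of its underside
- side_cutters: blue-handled side cutters lying flat, 133 mm long, 13 mm high; bystander, origin at the centre of its underside
- flush_cutters: red-handled flush cutters lying flat, 133 mm long, 13 mm high; bystander, origin at the centre of its underside
- fixture_block: aluminium block 34 x 62 x 26 mm with bores; bystander, origin at the centre of its underside
- bits_tin: flat closed tin 47 x 69 x 24 mm; bystander, origin at the centre of its underside
Things that resemble listed ones, but are neither listed nor needed, are in the scene too. What is shaped like the can_small but green is not meant. Leave any brown look-alike of the cover alone.

How it is judged:
By the outcome, as a careful person would: the job done as asked, in the order asked, and still so for the second after the job is handed in, while the arm keeps its last pose, push and grip.
It also fails if it takes over 72 s, if anything falls off the work surface, if the arm or the gripper's body presses on something with over 40 N, if the wrist force passes 120 N, or if a joint passes its speed limit or range.

## Robot

A 6-joint arm with a two-finger parallel gripper is mounted at the origin on a cart in front of the work surface, level with it; the furniture and walls round the work are solid. World frame = base frame: x ahead of the robot, y to its left, z up, the work surface at z = 0. Lengths are in mm, angles in rad, forces in N, time in s.
With the tool pointing down it reaches from about 275 to 750 mm from the base axis. Payload 10.2 kg.
Tool frame: the origin (TCP) lies at the very end of the fingers, on their centre line; the grasp point (between the pads) lies 19 mm behind it; z points along the fingers, y is the line along which they close (so a half turn about z gives the same grasp; the last joint's range is limited). The gripper opens to 85 mm and grips with 20 to 120 N. Pads are 22 mm wide; open, the fingers measure 114 mm over their backs; the gripper's body (76 mm by 85 mm) begins 54 mm behind the grasp point. The pads swing forward as they close: fully open they stand 13 mm farther back than shut.
Start: joints at [1.017, 0.313, 1.498, -0, 1.331, -0.223], TCP at [170.533, 496.538, 231.294] pointing down, gripper open.
Joint ranges: [-2.94, 2.94], [-0.97, 2.17], [0.19, 2.56], [-1.23, 4.37], [0.02, 3.11], [-2.88, 2.88]. Speed limits (rad/s): [2.39, 2.39, 3.01, 3.14, 3.14, 3.14].

## Interface

Orientations are given as a unit quaternion [w, x, y, z].
In Python, from rig import * gives the robot as it stands. The module is installed in compiled form; this text tells all that it offers.
- The arm moves only by the shell command python3 -m crank 'ROWS' [FORCE]. ROWS is JSON, a list that holds one entry, the list of rows, each a list of 7 numbers: the shift along the tool's x, y, z in units of 25 mm (1.0 is 25 mm), then the turn, a rotation vector about the tool's x, y, z in units of 8 degrees (1.0 is 8 degrees), then the finger opening in mm, from 0 to 85.4. A call has exactly 8 rows; each row shifts and turns the commanded pose from where the row before left it, along the tool's axes as they then stand; what a row does not reach is not made up. A row lasts 1/10 s, in which the tool goes at most 50 mm and 8.59 degrees, less where a joint would pass 70% of its speed; a pose out of reach is approached as far as the arm can. A call is refused whole if a number of a shift passes 1 or a number of a turn 1, either way. A call with a gripper value outside its range is refused whole. The fingers move at their own pace and stop on an object; FORCE is the grip in N (left out, the last holds). Time passes only in rows, so rows that do not move let the fingers close, or fill a call up. It gives the time, the measured TCP pose, the force, the opening and the grip force at its end, in the units of the state.
- sense(): the state, without advancing time (a new reading comes with each control period).
- capture(name): name is "scene" or "top"; returns the picture (420x560x3 uint8, blue, green, red); there is no depth.
- camera_model(name): a dict with "fx", "fy", "cx", "cy" (pixels), "k1" (the pictures are not rectified: a ray, as slopes to the right and down, at radius r is drawn at 1 + k1 r^2 times it, then the intrinsics apply), "world_from_camera" (4x4, takes a point from camera to world coordinates). Camera axes: x right, y up, looking along -z (the intrinsics and any distortion apply to the point x, -y, -z); pixel columns grow to the right and rows downward; lengths in mm; the calibration is good to about 2 mm. A picture is of the moment at which its call begins. camera_model takes no time and is no camera call.
- finish_job(): hands the job in; it is judged then, once.
The state is a dict: "time_s": time; "joints": joint angles; "dq": joint speeds; "tau": joint torques, N m; "eef_pos": TCP position; "ee_rot": TCP orientation; "force": force on the tool from outside, world axes, zero at the start; "wrist_torque": the same for the moment, N m; "grip_width": opening from 0.0 (shut) to 1.0 (fully open); "grip_force": force on a finger pad.
Only numpy, scipy, OpenCV 4.12 (cv2) and the standard library are available. Lean on these libraries where they do the work, as an engineer would, in place of code of your own. Each camera call takes 0.05 s, during which the arm holds its last target. There are 200 camera calls.

## Working session

There is one attempt and no reset: what is moved stays moved. The work goes in short steps, Python scripts to look and compute and a shell command to move; the robot and the scene stay as the last step left them, time stands still between calls to the robot, and variables do not carry over. Pictures are saved under pics/ and viewed, at most 10 in all, crops included, and the job is handed in when it is done.

```bash
mkdir -p pics
cat > h.py <<'E'
from rig import *
import numpy as np, cv2
def ray(name,u,v):
    c=camera_model(name); M=np.array(c["world_from_camera"])
    x=(u-c["cx"])/c["fx"]; y=(v-c["cy"])/c["fy"]; rd=np.hypot(x,y); r=rd
    for _ in range(30): r=rd/(1+c["k1"]*r*r)
    s=r/rd if rd>0 else 1
    d=M[:3,:3]@np.array([x*s,-y*s,-1]); return M[:3,3],d/np.linalg.norm(d)
def onz(name,u,v,z):
    o,d=ray(name,u,v); return (o+d*(z-o[2])/d[2])
def proj(name,p):
    c=camera_model(name); M=np.array(c["world_from_camera"]); q=M[:3,:3].T@(np.array(p)-M[:3,3])
    x=q[0]/-q[2]; y=-q[1]/-q[2]; k=1+c["k1"]*(x*x+y*y)
    return np.array([c["fx"]*x*k+c["cx"],c["fy"]*y*k+c["cy"]])
E
python3 - <<'E'
from h import *
for n in("scene","top"):
    i=capture(n); cv2.imwrite(f"pics/{n}0.png",i)
    c=camera_model(n); print(n,c["fx"],c["k1"],np.round(c["world_from_camera"],2).tolist())
s=sense(); print({k:np.round(v,3).tolist() for k,v in s.items()})
E
```

```text
scene 433.3212156676115 -0.0663090898052353 [[0.87, 0.3, -0.39, 61.95], [-0.49, 0.52, -0.7, -547.42], [-0.01, 0.8, 0.6, 807.69], [0.0, 0.0, 0.0, 1.0]]
top 412.6244378819836 -0.07868933979778087 [[-0.01, 0.99, -0.11, 402.43], [-1.0, -0.01, 0.01, 318.48], [0.01, 0.11, 0.99, 1147.06], [0.0, 0.0, 0.0, 1.0]]
{'time_s': 0.1, 'joints': [1.017, 0.313, 1.498, 0.0, 1.331, -0.223], 'dq': [-0.0, 0.001, -0.002, -0.001, 0.001, -0.0], 'tau': [0.002, -41.29, -26.014, -0.0, 0.003, -0.0], 'eef_pos': [170.395, 496.333, 230.806], 'ee_rot': [-0.0, 0.165, 0.986, -0.001], 'force': [0.777, -0.248, -0.466], 'wrist_torque': [-0.002, -0.025, 0.015], 'grip_force': 0.0, 'grip_width': 0.998}
```

View pics/scene0.png

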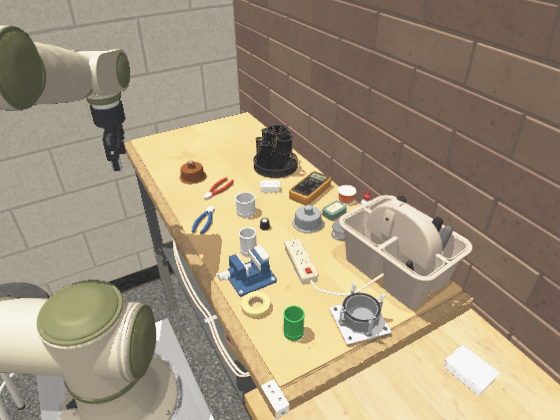

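View pics/top0.png

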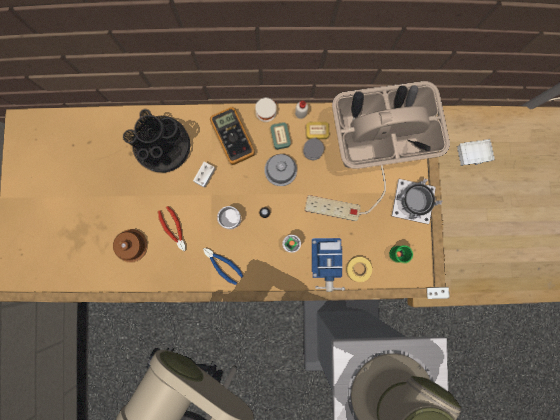

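The housing is at top-view (415,200), the large can at (229,216), the small can at (291,242) and the cover at (281,169). The green can (401,253) and the brown cover (130,245) are decoys. Next I'll zoom in on the parts.

Run:
```python
from h import *
t=cv2.imread("pics/top0.png"); s=cv2.imread("pics/scene0.png")
def crop(i,u,v,r=28): return cv2.resize(i[v-r:v+r,u-r:u+r],(260,260),interpolation=cv2.INTER_CUBIC)
A=np.hstack([crop(t,415,200),crop(t,229,216),crop(t,291,242)])
B=np.hstack([crop(t,281,169),crop(s,362,314,36),crop(s,308,216)])
cv2.imwrite("pics/crops.png",np.vstack([A,B]))
for n,u,v,z in[("housing",416,198,56),("canL",229,216,56),("canS",291,242,68),("cover",281,167,60),("green",401,253,68),("vise",327,258,50),("loupe",264,212,28)]: print(n,onz("top",u,v,z).round(0))
for u,v in [(335,90),(340,165),(445,152),(440,85)]: print("rack",onz("top",u,v,120).round(0))
```

```text
housing [532. -69.  56.]
canL [491. 434.  56.]
canS [420. 271.  68.]
cover [620. 294.  60.]
green [386. -17.  68.]
vise [376. 176.  50.]
loupe [503. 342.  28.]
rack [811. 152. 120.]
rack [612. 146. 120.]
rack [ 644. -130.  120.]
rack [ 825. -129.  120.]
```

View pics/crops.png

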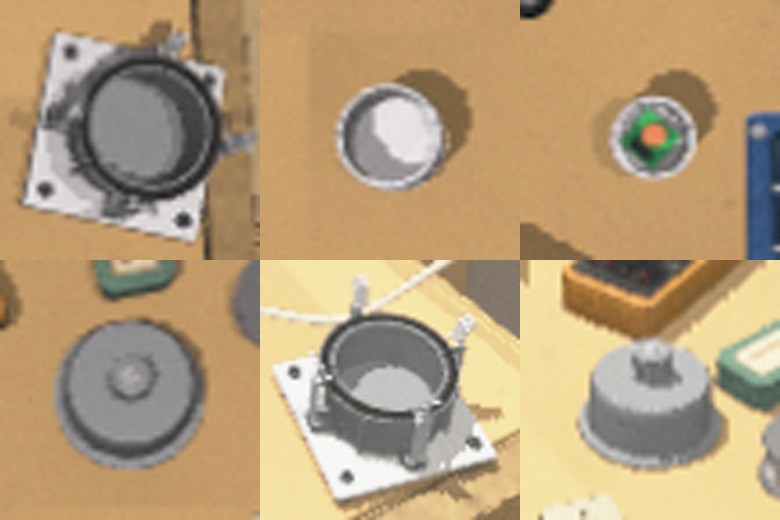

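The crops confirm the identities: the housing is turned about −12.6°, and its mouth centre is near (418.7,198.7). The can rims are near (228.6,217.1) and (291.5,243.1), and the knob is near (281,166). Now I'll refine these with circle fits and cross-check them in the scene view.

```bash
cat > m.py <<'E'
from h import *
K=8
def circ(img,u,v,rmm,z,r=30,tol=.06):
    g=cv2.cvtColor(img,cv2.COLOR_BGR2GRAY)[v-r:v+r,u-r:u+r]
    g=cv2.GaussianBlur(cv2.resize(g,None,fx=K,fy=K,interpolation=cv2.INTER_CUBIC),(0,0),3)
    p=onz("top",u,v,z); R=np.linalg.norm(proj("top",p+[0,rmm,0])-proj("top",p-[0,rmm,0]))/2*K
    c=cv2.HoughCircles(g,cv2.HOUGH_GRADIENT_ALT,1.5,5,param1=60,param2=0.3,minRadius=int(R*(1-tol)),maxRadius=int(R*(1+tol))+1)
    return [] if c is None else [((x+.5)/K-.5+u-r,(y+.5)/K-.5+v-r,q/R) for x,y,q in c[0][:3]]
E
python3 - <<'E'
from m import *
t=cv2.imread("pics/top0.png"); s=cv2.imread("pics/scene0.png")
for n,u,v,rm,z in[("housing o",419,199,44,56),("housing o42",419,199,41,56),("housing i",419,199,34,56),("canL",229,217,30,56),("canL in",229,217,28,56),("canS",291,243,23.5,68),("canS in",291,243,20.5,68),("knob",281,166,12.5,60),("flange",281,170,46,2),("dome",281,167,39,40)]:
    for a in circ(t,u,v,rm,z,tol=.1): print(n,np.round(a,2),onz("top",a[0],a[1],z).round(1))
# overlay manual estimates on scene
E0={"h":(418.7,198.7,56,41),"L":(228.6,217.1,56,30),"S":(291.5,243.1,68,23.5),"c":(281,166,60,13)}
rows=[[],[]]
for n,(u,v,z,r) in E0.items():
    p=onz("top",u,v,z); print(n,p.round(1))
    for k,(nm,im) in enumerate((("top",t),("scene",s))):
        c=proj(nm,p).astype(int); b=im[c[1]-24:c[1]+24,c[0]-24:c[0]+24]; b=cv2.resize(b,(192,192),interpolation=cv2.INTER_CUBIC)
        pts=np.array([(proj(nm,p+[r*np.cos(a),r*np.sin(a),0])-c+24.5)*4 for a in np.linspace(0,6.28,60)])
        for q in pts[::2]: cv2.circle(b,tuple(q.astype(int)),1,(0,0,255),-1)
        rows[k].append(b)
cv2.imwrite("pics/ov.png",np.vstack([np.hstack(x) for x in rows]))
E
```

```text
housing o [416.5  196.31   1.  ] [536.9 -70.6  56. ]
housing o42 [417.25 198.75   0.96] [530.2 -72.3  56. ]
housing i [418.   200.25   1.01] [526.1 -74.1  56. ]
housing i [413.88 198.56   0.98] [530.9 -63.   56. ]
canL [228.56 216.19   0.96] [490.3 435.2  56. ]
canL in [228.19 216.94   0.94] [488.3 436.2  56. ]
canL in [228.19 216.94   1.06] [488.3 436.2  56. ]
canS [291.31 244.25   0.99] [413.7 270.6  68. ]
canS in [290.19 243.12   1.03] [416.7 273.5  68. ]
canS in [292.62 243.69   1.04] [415.1 267.2  68. ]
h [530.3 -76.3  56. ]
L [487.9 435.1  56. ]
S [416.7 270.1  68. ]
c [622.9 294.1  60. ]
```

View pics/ov.png

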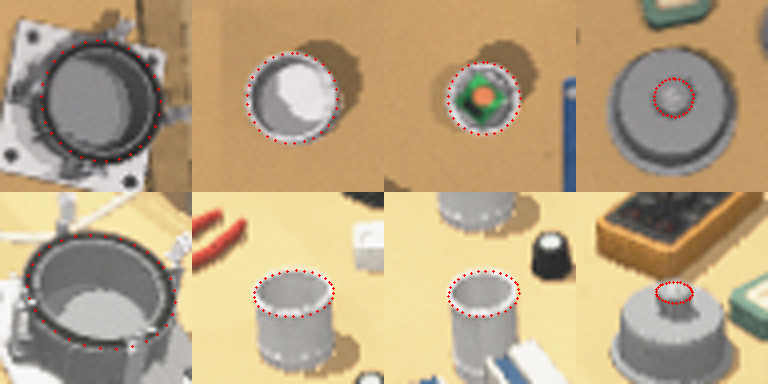

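The reprojected circles match the rims in both views, so the positions are good. Moving to the large can, with a yaw of 34° (the housing's diagonal) throughout.

```bash
cat > d.py <<'E'
import sys
from h import *
from scipy.spatial.transform import Rotation as Ro
# units to go to x y z, yaw of tool y (deg)
x,y,z=map(float,sys.argv[1:4]); yaw=np.radians(float(sys.argv[4]) if len(sys.argv)>4 else 34)
s=sense(); w=s["ee_rot"]; R=Ro.from_quat([w[1],w[2],w[3],w[0]])
T=Ro.from_matrix(np.array([[-np.sin(yaw),np.cos(yaw),0],[np.cos(yaw),np.sin(yaw),0],[0,0,-1]]).T)
d=np.array([x,y,z])-s["eef_pos"]
print("t",round(s["time_s"],2),"eef",np.round(s["eef_pos"],1),"shift now",np.round(R.inv().apply(d)/25,2),"shift at yaw",np.round(T.inv().apply(d)/25,2),"turn",np.round(np.degrees((R.inv()*T).as_rotvec())/8,2),"F",np.round(s["force"],1),"w",round(s["grip_width"]*85.4,1),"g",round(s["grip_force"],1))
E
python3 -m crank '[[[0,0,0,0,0,0.92,85.4],[0,0,0,0,0,0.92,85.4],[0,0,0,0,0,0.92,85.4],[0,0,0,0,0,0.92,85.4],[0,0,0,0,0,0.92,85.4],[-0.91,0.92,0,0,0,0,85.4],[-0.91,0.92,0,0,0,0,85.4],[-0.91,0.92,0,0,0,0,85.4]]]' 30
python3 d.py 488 435 150
```

```text
time_s: 0.9
eef_pos: [266.9, 478.6, 231.0]
ee_rot: [-0.0, 0.467, 0.884, -0.0]
force: [0.1, -0.4, -0.0]
grip_width: 1.005
grip_force: 0.0
t 0.9 eef [266.9 478.6 231. ] shift now [-6.42  6.33  3.24] shift at yaw [-6.39  6.36  3.24] turn [-0.    0.    0.03] F [ 0.1 -0.4 -0. ] w 85.8 g 0.0
```

```bash
python3 -m crank '[[[-0.91,0.91,0,0,0,0,85.4],[-0.91,0.91,0.2,0,0,0,85.4],[-0.91,0.91,0.5,0,0,0,85.4],[-0.91,0.91,0.5,0,0,0,85.4],[-0.91,0.91,0.5,0,0,0,85.4],[-0.91,0.91,0.5,0,0,0,85.4],[-0.91,0.91,0.5,0,0,0,85.4],[0,0,0.5,0,0,0,85.4]]]' >/dev/null
python3 -m crank '[[[0,0,0.5,0,0,0,85.4],[0,0,0,0,0,0,85.4],[0,0,0,0,0,0,85.4],[0,0,0,0,0,0,85.4],[0,0,0,0,0,0,85.4],[0,0,0,0,0,0,85.4],[0,0,0,0,0,0,85.4],[0,0,0,0,0,0,85.4]]]' >/dev/null
python3 d.py 488 435 36
python3 - <<'E'
from h import *
for n,u,v in(("top",0,0),("scene",0,0)):
    i=capture(n); p=proj(n,[488,435,60]).astype(int); r=50
    b=i[p[1]-r:p[1]+r,p[0]-r:p[0]+r]; cv2.imwrite(f"pics/g_{n}.png",cv2.resize(b,(380,380),interpolation=cv2.INTER_CUBIC))
cv2.imwrite("pics/g1.png",np.hstack([cv2.imread("pics/g_top.png"),cv2.imread("pics/g_scene.png")]))
E
```

```text
t 2.5 eef [487.2 436.9 138.9] shift now [-0.08 -0.02  4.12] shift at yaw [-0.08 -0.02  4.12] turn [0.   0.   0.03] F [ 0.6 -0.1  0.1] w 85.6 g 0.0
```

View pics/g1.png

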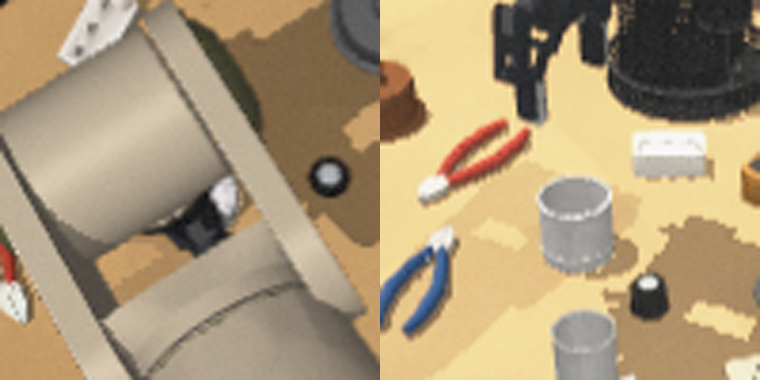

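The gripper is above the large can in the scene view, and the arm hides it from the top camera. Descending and gripping.

```bash
python3 -m crank '[[[-0.08,-0.02,0.7,0,0,0,85.4],[0,0,0.8,0,0,0,85.4],[0,0,0.8,0,0,0,85.4],[0,0,0.8,0,0,0,85.4],[0,0,0.6,0,0,0,85.4],[0,0,0.42,0,0,0,85.4],[0,0,0,0,0,0,50],[0,0,0,0,0,0,50]]]' 30
python3 -m crank '[[[0,0,0,0,0,0,50],[0,0,0,0,0,0,50],[0,0,0,0,0,0,50],[0,0,0,0,0,0,50],[0,0,-0.1,0,0,0,50],[0,0,-0.3,0,0,0,50],[0,0,-0.6,0,0,0,50],[0,0,-0.8,0,0,0,50]]]'
python3 - <<'E'
from h import *
i=capture("scene"); p=proj("scene",[488,435,60]).astype(int); r=50
b=i[p[1]-r:p[1]+r,p[0]-r:p[0]+r]; cv2.imwrite(f"pics/g2.png",cv2.resize(b,(400,400),interpolation=cv2.INTER_CUBIC))
E
```

```text
time_s: 3.4
eef_pos: [488.4, 435.2, 36.5]
ee_rot: [0.0, 0.468, 0.884, 0.001]
force: [0.1, -0.5, 1.1]
grip_width: 0.687
grip_force: 1.3
time_s: 4.2
eef_pos: [487.6, 434.8, 81.5]
ee_rot: [-0.0, 0.468, 0.884, -0.001]
force: [-0.7, -0.8, -0.2]
grip_width: 0.674
grip_force: 32.3
```

View pics/g2.png

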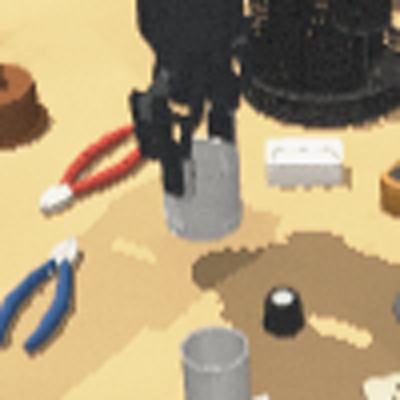

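The can is held upright. Transporting it to above the housing.

```bash
python3 -m crank '[[[0,0,-0.9,0,0,0,50],[0,0,-0.9,0,0,0,50],[-0.3,-0.17,-0.9,0,0,0,50],[-0.6,-0.34,-0.7,0,0,0,50],[-0.9,-0.5,-0.5,0,0,0,50],[-0.9,-0.5,-0.3,0,0,0,50],[-0.9,-0.5,-0.2,0,0,0,50],[-0.9,-0.5,0,0,0,0,50]]]' >/dev/null
python3 -m crank '[[[-0.9,-0.5,0,0,0,0,50],[-0.9,-0.5,0,0,0,0,50],[-0.9,-0.5,0,0,0,0,50],[-0.9,-0.5,0,0,0,0,50],[-0.9,-0.5,0,0,0,0,50],[-0.9,-0.5,0,0,0,0,50],[-0.9,-0.5,0,0,0,0,50],[-0.9,-0.5,0,0,0,0,50]]]'
python3 -m crank '[[[-0.9,-0.5,0,0,0,0,50],[-0.9,-0.5,0,0,0,0,50],[-0.9,-0.5,0,0,0,0,50],[-0.9,-0.5,0,0,0,0,50],[-0.6,-0.33,0,0,0,0,50],[-0.3,-0.2,0,0,0,0,50],[0,0,0,0,0,0,50],[0,0,0,0,0,0,50]]]'; python3 d.py 530 -76 130
```

```text
time_s: 5.85
eef_pos: [518.0, 100.6, 191.4]
ee_rot: [0.0, 0.468, 0.884, 0.0]
force: [0.4, -0.5, -0.4]
grip_width: 0.67
grip_force: 32.6
time_s: 6.65
eef_pos: [529.0, -26.4, 191.0]
ee_rot: [0.0, 0.467, 0.884, 0.0]
force: [-0.1, 0.3, -1.1]
grip_width: 0.67
grip_force: 32.6
t 6.65 eef [529.  -26.4 191. ] shift now [-1.66 -1.08  2.44] shift at yaw [-1.67 -1.08  2.44] turn [ 0.   -0.    0.03] F [-0.1  0.3 -1.1] w 57.2 g 32.6
```

```bash
python3 -m crank '[[[-0.5,-0.32,0.4,0,0,0,50],[-0.7,-0.45,0.6,0,0,0,50],[-0.46,-0.31,0.7,0,0,0,50],[0,0,0.6,0,0,0,50],[0,0,0.4,0,0,0,50],[0,0,0.2,0,0,0,50],[0,0,0,0,0,0,50],[0,0,0,0,0,0,50]]]' >/dev/null; python3 d.py 530 -76 59;python3 - <<'E'
from h import *
out=[]
for n in("top","scene"):
    i=capture(n); p=proj(n,[530,-76,80]).astype(int); r=45
    b=i[p[1]-r:p[1]+r,p[0]-r:p[0]+r]; out.append(cv2.resize(b,(390,390),interpolation=cv2.INTER_CUBIC))
cv2.imwrite("pics/g3.png",np.hstack(out))
E
```

```text
t 7.45 eef [530.4 -76.3 118.8] shift now [ 0.02 -0.01  2.39] shift at yaw [ 0.02 -0.01  2.39] turn [0.   0.01 0.04] F [-0.3  0.4 -0.9] w 57.2 g 32.6
```

View pics/g3.png

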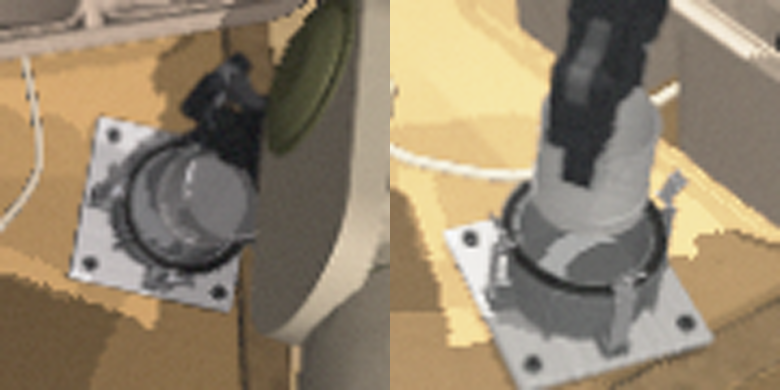

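The can looks centred over the mouth in both views, with the fingers on the diagonal. Lowering in steps.

```bash
python3 -m crank '[[[0,0,0.4,0,0,0,50],[0,0,0.4,0,0,0,50],[0,0,0.4,0,0,0,50],[0,0,0.4,0,0,0,50],[0,0,0.3,0,0,0,50],[0,0,0.2,0,0,0,50],[0,0,0.15,0,0,0,50],[0,0,0,0,0,0,50]]]'
```

```text
time_s: 8.35
eef_pos: [530.0, -76.4, 61.7]
ee_rot: [-0.0, 0.468, 0.884, -0.0]
force: [0.8, -0.6, -1.2]
grip_width: 0.675
grip_force: 32.6
```

```bash
python3 -m crank '[[[0,0,0.1,0,0,0,50],[0,0,0.08,0,0,0,50],[0,0,0,0,0,0,50],[0,0,0,0,0,0,50],[0,0,0.04,0,0,0,50],[0,0,0.04,0,0,0,50],[0,0,0,0,0,0,50],[0,0,0,0,0,0,50]]]'
```

```text
time_s: 9.15
eef_pos: [530.1, -76.5, 55.5]
ee_rot: [-0.0, 0.468, 0.884, -0.0]
force: [0.2, 0.1, -1.6]
grip_width: 0.672
grip_force: 32.6
```

```bash
python3 -m crank '[[[0,0,0.04,0,0,0,50],[0,0,0,0,0,0,50],[0,0,0,0,0,0,85.4],[0,0,0,0,0,0,85.4],[0,0,0,0,0,0,85.4],[0,0,0,0,0,0,85.4],[0,0,-0.3,0,0,0,85.4],[0,0,-0.7,0,0,0,85.4]]]'
python3 -m crank '[[[0,0,-1,0,0,0,85.4],[0,0,-1,0,0,0,85.4],[0,0,-1,0,0,0,85.4],[0.4,0.1,-0.8,0,0,0,85.4],[0.9,0.25,-0.5,0,0,0,85.4],[0.9,0.26,0,0,0,0,85.4],[0.9,0.26,0,0,0,0,85.4],[0.9,0.26,0,0,0,0,85.4]]]' >/dev/null
python3 -m crank '[[[0.9,0.26,0,0,0,0,85.4],[0.9,0.26,0,0,0,0,85.4],[0.9,0.26,0,0,0,0,85.4],[0.9,0.26,0,0,0,0,85.4],[0.9,0.26,0,0,0,0,85.4],[0.9,0.26,0,0,0,0,85.4],[0.9,0.26,0.1,0,0,0,85.4],[0.9,0.26,0.1,0,0,0,85.4]]]' >/dev/null
python3 d.py 416.7 270 48;  python3 - <<'E'
from m import *
i=capture("top"); cv2.imwrite("pics/t4.png",i); s=capture("scene"); cv2.imwrite("pics/s4.png",s)
out=[]
for n,im in(("top",i),("scene",s)):
    p0=np.array([530,-76,74]); p=proj(n,p0).astype(int); r=30
    b=cv2.resize(im[p[1]-r:p[1]+r,p[0]-r:p[0]+r],(390,390),interpolation=cv2.INTER_CUBIC)
    for a in np.linspace(0,6.28,40):
        q=(proj(n,p0+[30*np.cos(a),30*np.sin(a),0])-p+r+.5)*6.5; cv2.circle(b,tuple(q.astype(int)),1,(0,0,255),-1)
    out.append(b)
cv2.imwrite("pics/g4.png",np.hstack(out))
E
```

```text
time_s: 9.95
eef_pos: [529.4, -76.3, 79.2]
ee_rot: [-0.001, 0.468, 0.884, -0.0]
force: [0.3, 0.6, -0.1]
grip_width: 1.003
grip_force: 0.0
t 11.55 eef [438.5 201.1 182.6] shift now [2.77 0.83 5.38] shift at yaw [2.77 0.82 5.38] turn [0.01 0.   0.03] F [-0.2  0.1  0.5] w 85.4 g 0.0
```

View pics/g4.png

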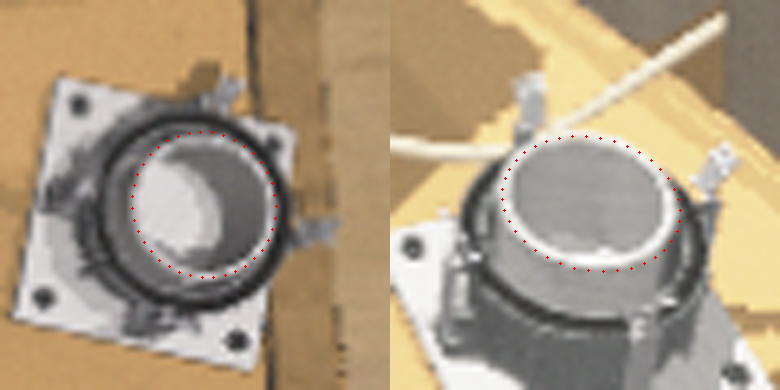

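The large can is seated and centred to within about 1 mm (its rim nearly matches the red prediction circle at (205,205) and (592,203) in the crop). Next is the small can.

```bash
python3 -m crank '[[[0.9,0.27,0.2,0,0,0,85.4],[0.9,0.27,0.3,0,0,0,85.4],[0.6,0.18,0.3,0,0,0,85.4],[0.3,0.1,0.2,0,0,0,85.4],[0.07,0,0.2,0,0,0,85.4],[0,0,0.2,0,0,0,85.4],[0,0,0,0,0,0,85.4],[0,0,0,0,0,0,85.4]]]' >/dev/null
python3 d.py 416.7 270 48
```

```text
t 12.45 eef [417.2 268.4 147.2] shift now [0.06 0.02 3.97] shift at yaw [0.06 0.02 3.97] turn [0.   0.   0.03] F [ 0.1  0.5 -0.6] w 85.0 g 0.0
```

```bash
python3 -m crank '[[[0.06,0.02,0.6,0,0,0,85.4],[0,0,0.8,0,0,0,85.4],[0,0,0.8,0,0,0,85.4],[0,0,0.8,0,0,0,85.4],[0,0,0.6,0,0,0,85.4],[0,0,0.37,0,0,0,85.4],[0,0,0,0,0,0,40],[0,0,0,0,0,0,40]]]' 30
python3 -m crank '[[[0,0,0,0,0,0,40],[0,0,0,0,0,0,40],[0,0,0,0,0,0,40],[0,0,0,0,0,0,40],[0,0,0,0,0,0,40],[0,0,-0.1,0,0,0,40],[0,0,-0.4,0,0,0,40],[0,0,-0.7,0,0,0,40]]]'
```

```text
time_s: 13.25
eef_pos: [416.8, 270.5, 48.4]
ee_rot: [0.0, 0.468, 0.884, 0.0]
force: [-0.3, -0.2, -0.4]
grip_width: 0.691
grip_force: 0.0
time_s: 14.05
eef_pos: [415.9, 270.3, 78.0]
ee_rot: [-0.001, 0.468, 0.884, -0.001]
force: [-0.2, 0.1, 0.5]
grip_width: 0.512
grip_force: 30.7
```

```bash
python3 -m crank '[[[0,0,-0.9,0,0,0,40],[0,0,-0.9,0,0,0,40],[0,0,-0.9,0,0,0,40],[-0.3,-0.08,-0.9,0,0,0,40],[-0.6,-0.17,-0.7,0,0,0,40],[-0.9,-0.26,-0.4,0,0,0,40],[-0.9,-0.26,0,0,0,0,40],[-0.9,-0.26,0,0,0,0,40]]]' >/dev/null
python3 -m crank '[[[-0.9,-0.26,0,0,0,0,40],[-0.9,-0.26,0,0,0,0,40],[-0.9,-0.26,0,0,0,0,40],[-0.9,-0.26,0,0,0,0,40],[-0.9,-0.26,0,0,0,0,40],[-0.9,-0.26,0,0,0,0,40],[-0.9,-0.26,0,0,0,0,40],[-0.9,-0.26,0,0,0,0,40]]]' >/dev/null
python3 -m crank '[[[-0.9,-0.26,0,0,0,0,40],[-0.9,-0.26,0,0,0,0,40],[-0.6,-0.17,0,0,0,0,40],[-0.4,-0.1,0,0,0,0,40],[-0.2,-0.06,0,0,0,0,40],[0,0,0,0,0,0,40],[0,0,0,0,0,0,40],[0,0,0,0,0,0,40]]]'; python3 d.py 529.5 -75 69.4
```

```text
time_s: 16.45
eef_pos: [528.6, -69.8, 195.4]
ee_rot: [-0.0, 0.467, 0.884, 0.0]
force: [0.4, -0.1, -1.0]
grip_width: 0.508
grip_force: 30.8
t 16.45 eef [528.6 -69.8 195.4] shift now [-0.19 -0.09  5.04] shift at yaw [-0.19 -0.09  5.04] turn [ 0.   -0.    0.04] F [ 0.4 -0.1 -1. ] w 43.4 g 30.8
```

```bash
python3 -m crank '[[[-0.19,-0.09,0.5,0,0,0,40],[0,0,0.7,0,0,0,40],[0,0,0.6,0,0,0,40],[0,0,0.4,0,0,0,40],[0,0,0.3,0,0,0,40],[0,0,0.05,0,0,0,40],[0,0,0,0,0,0,40],[0,0,0,0,0,0,40]]]' >/dev/null; python3 d.py 529.5 -75 69.4;python3 - <<'E'
from h import *
out=[]
for n in("top","scene"):
    i=capture(n); p=proj(n,[530,-76,90]).astype(int); r=32
    b=cv2.resize(i[p[1]-r:p[1]+r,p[0]-r:p[0]+r],(390,390),interpolation=cv2.INTER_CUBIC)
    for c,R,k in((np.array([529.5,-75,74]),30,(0,0,255)),(np.array([529.5,-75,83.5]),22.5,(0,255,0))):
      for a in np.linspace(0,6.28,40):
        q=(proj(n,c+[R*np.cos(a),R*np.sin(a),0])-p+r+.5)*390/64; cv2.circle(b,tuple(q.astype(int)),1,k,-1)
    out.append(b)
cv2.imwrite("pics/g5.png",np.hstack(out))
E
```

```text
t 17.25 eef [529.8 -75.8 132.1] shift now [0.04 0.   2.51] shift at yaw [0.03 0.01 2.51] turn [0.   0.01 0.03] F [-0.1  0.2 -0.7] w 43.2 g 30.8
```

View pics/g5.png

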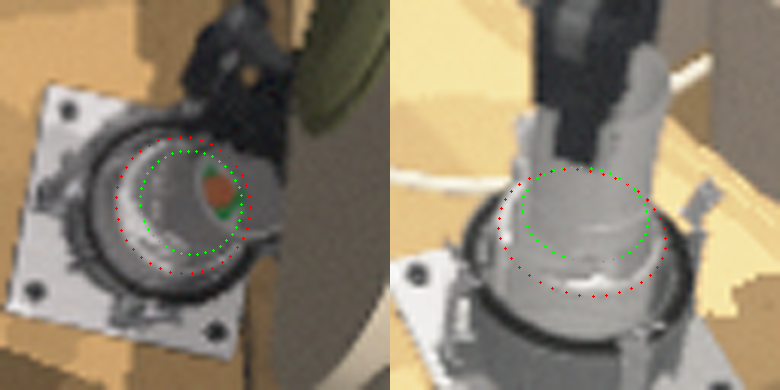

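The small can's bottom (green) sits inside the large rim (red) with clearance all round. Lowering with a 1 mm correction.

```bash
python3 -m crank '[[[0.04,0,0.3,0,0,0,40],[0,0,0.4,0,0,0,40],[0,0,0.2,0,0,0,40],[0,0,0,0,0,0,40],[0,0,0.4,0,0,0,40],[0,0,0.4,0,0,0,40],[0,0,0.3,0,0,0,40],[0,0,0.2,0,0,0,40]]]'
```

```text
time_s: 18.15
eef_pos: [528.7, -74.7, 75.5]
ee_rot: [-0.001, 0.468, 0.884, -0.0]
force: [0.1, -0.4, 0.6]
grip_width: 0.51
grip_force: 30.8
```

```bash
python3 -m crank '[[[0,0,0.06,0,0,0,40],[0,0,0.05,0,0,0,40],[0,0,0.04,0,0,0,40],[0,0,0.02,0,0,0,40],[0,0,0,0,0,0,40],[0,0,0,0,0,0,40],[0,0,0,0,0,0,40],[0,0,0,0,0,0,40]]]'
```

```text
time_s: 18.95
eef_pos: [529.0, -74.8, 72.3]
ee_rot: [0.0, 0.468, 0.884, 0.0]
force: [-0.4, 0.3, -1.8]
grip_width: 0.509
grip_force: 30.8
```

```bash
python3 -m crank '[[[0,0,0.06,0,0,0,40],[0,0,0.04,0,0,0,40],[0,0,0,0,0,0,40],[0,0,0,0,0,0,40],[0,0,0,0,0,0,85.4],[0,0,0,0,0,0,85.4],[0,0,0,0,0,0,85.4],[0,0,0,0,0,0,85.4]]]'
python3 -m crank '[[[0,0,-0.3,0,0,0,85.4],[0,0,-0.8,0,0,0,85.4],[0,0,-1,0,0,0,85.4],[0,0,-1,0,0,0,85.4],[0,0,-1,0,0,0,85.4],[0.5,0.05,-0.7,0,0,0,60],[0.9,0.1,-0.2,0,0,0,60],[0.9,0.1,0,0,0,0,60]]]' > /dev/null
python3 -m crank '[[[0.9,0.5,0,0,0,0,60],[0.9,0.5,0,0,0,0,60],[0.9,0.5,0,0,0,0,60],[0.9,0.5,0,0,0,0,60],[0.9,0.5,0,0,0,0,60],[0.9,0.5,0,0,0,0,60],[0.9,0.5,0,0,0,0,60],[0.9,0.5,0,0,0,0,60]]]' > /dev/null
python3 d.py 623 294 130;  python3 - <<'E'
from m import *
i=capture("top"); s=capture("scene"); cv2.imwrite("pics/t6.png",i); cv2.imwrite("pics/s6.png",s)
out=[]
for n,im in(("top",i),("scene",s)):
    p0=np.array([529.5,-75,89]); p=proj(n,p0).astype(int); r=30
    b=cv2.resize(im[p[1]-r:p[1]+r,p[0]-r:p[0]+r],(390,390),interpolation=cv2.INTER_CUBIC)
    for a in np.linspace(0,6.28,40):
        q=(proj(n,p0+[23.5*np.cos(a),23.5*np.sin(a),0])-p+r+.5)*6.5; cv2.circle(b,tuple(q.astype(int)),1,(0,0,255),-1)
    out.append(b)
cv2.imwrite("pics/g6.png",np.hstack(out))
E
```

```text
time_s: 19.75
eef_pos: [528.9, -74.8, 69.6]
ee_rot: [-0.0, 0.468, 0.884, -0.0]
force: [-0.7, -0.1, 0.1]
grip_width: 1.002
grip_force: 0.0
t 21.35 eef [482.9 182.4 195.3] shift now [0.54 7.14 2.62] shift at yaw [0.57 7.14 2.61] turn [0.   0.   0.03] F [-0.  -0.6  1.1] w 60.1 g 0.0
```

View pics/g6.png

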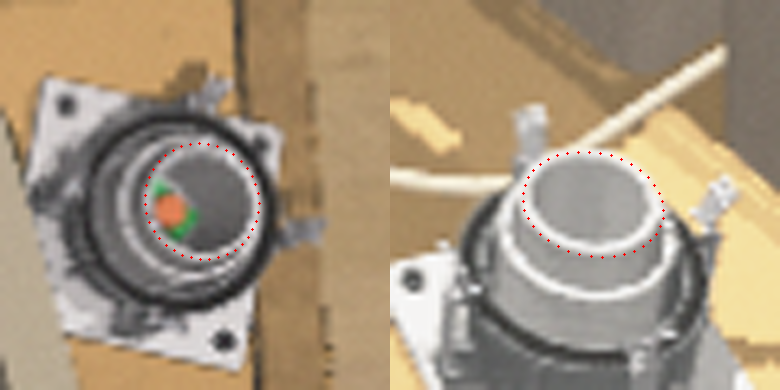

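Both cans are nested and seated: the small rim is on the red circle, concentric to about 1 mm. Next I'll grip the cover's knob firmly.

```bash
python3 -m crank '[[[0.09,1,0,0,0,0,60],[0.09,1,0.2,0,0,0,60],[0.09,1,0.4,0,0,0,60],[0.09,1,0.5,0,0,0,60],[0.09,1,0.5,0,0,0,60],[0.09,1,0.5,0,0,0,60],[0.03,0.7,0.5,0,0,0,60],[0,0.44,0,0,0,0,60]]]' 100 >/dev/null
python3 -m crank '[[[0,0,0,0,0,0,60],[0,0,0,0,0,0,60],[0,0,0,0,0,0,60],[0,0,0,0,0,0,60],[0,0,0,0,0,0,60],[0,0,0,0,0,0,60],[0,0,0,0,0,0,60],[0,0,0,0,0,0,60]]]' >/dev/null
python3 d.py 623 294 43
```

```text
t 23.05 eef [622.6 293.5 129.8] shift now [0.01 0.02 3.47] shift at yaw [0.01 0.02 3.47] turn [ 0.   -0.    0.03] F [-0.  -0.3  0.5] w 59.9 g 0.0
```

```bash
python3 -m crank '[[[0,0.02,0.7,0,0,0,60],[0,0,0.8,0,0,0,60],[0,0,0.8,0,0,0,60],[0,0,0.6,0,0,0,60],[0,0,0.4,0,0,0,60],[0,0,0.17,0,0,0,60],[0,0,0,0,0,0,60],[0,0,0,0,0,0,15]]]' 100
python3 -m crank '[[[0,0,0,0,0,0,15],[0,0,0,0,0,0,15],[0,0,0,0,0,0,15],[0,0,0,0,0,0,15],[0,0,0,0,0,0,15],[0,0,0,0,0,0,15],[0,0,0,0,0,0,15],[0,0,0,0,0,0,15]]]'
```

```text
time_s: 23.85
eef_pos: [623.5, 293.9, 43.9]
ee_rot: [0.001, 0.468, 0.884, 0.0]
force: [-0.0, -0.3, 0.3]
grip_width: 0.549
grip_force: 0.0
time_s: 24.65
eef_pos: [623.6, 294.0, 44.4]
ee_rot: [0.001, 0.468, 0.884, 0.001]
force: [-1.9, -0.1, 6.8]
grip_width: 0.236
grip_force: 97.8
```

```bash
python3 -m crank '[[[0,0,-0.2,0,0,0,15],[0,0,-0.5,0,0,0,15],[0,0,-0.9,0,0,0,15],[0,0,-0.9,0,0,0,15],[0,0,-0.9,0,0,0,15],[0.3,-0.45,-0.9,0,0,0,15],[0.5,-0.74,-0.9,0,0,0,15],[0.5,-0.74,-0.8,0,0,0,15]]]'
python3 -m crank '[[[0.5,-0.74,-0.6,0,0,0,15],[0.29,-0.43,0,0,0,0,15],[-0.3,-0.2,0,0,0,0,15],[-0.6,-0.4,0,0,0,0,15],[-0.9,-0.61,0,0,0,0,15],[-0.9,-0.61,0,0,0,0,15],[-0.9,-0.61,0,0,0,0,15],[-0.9,-0.61,0,0,0,0,15]]]'
python3 - <<'E'
from h import *
cv2.imwrite("pics/s7.png",capture("scene"))
E
python3 d.py 529.5 -76 200
```

```text
time_s: 25.45
eef_pos: [564.2, 293.4, 194.8]
ee_rot: [0.0, 0.468, 0.884, 0.0]
force: [-0.5, -0.9, -0.7]
grip_width: 0.231
grip_force: 98.2
time_s: 26.25
eef_pos: [530.5, 154.9, 207.8]
ee_rot: [-0.0, 0.468, 0.884, -0.0]
force: [0.8, -0.9, -0.7]
grip_width: 0.235
grip_force: 98.2
t 26.3 eef [530.8 151.6 207.8] shift now [-7.52 -5.14  0.33] shift at yaw [-7.52 -5.13  0.31] turn [-0.01  0.01  0.  ] F [ 1.2 -2.9 -0.6] w 20.3 g 98.2
```

```bash
python3 -m crank '[[[-0.9,-0.61,0,0,0,0,15],[-0.9,-0.61,0,0,0,0,15],[-0.9,-0.61,0,0,0,0,15],[-0.9,-0.61,0,0,0,0,15],[-0.9,-0.61,0,0,0,0,15],[-0.9,-0.61,0.2,0,0,0,15],[-0.9,-0.61,0.3,0,0,0,15],[-0.6,-0.41,0.3,0,0,0,15]]]' >/dev/null
python3 -m crank '[[[-0.3,-0.2,0,0,0,0,15],[0,0,0,0,0,0,15],[0,0,0,0,0,0,15],[0,0,0,0,0,0,15],[0,0,0,0,0,0,15],[0,0,0,0,0,0,15],[0,0,0,0,0,0,15],[0,0,0,0,0,0,15]]]'
python3 d.py 530.6 -76.3 117
```

```text
time_s: 27.9
eef_pos: [530.6, -59.7, 188.1]
ee_rot: [0.0, 0.467, 0.884, 0.0]
force: [-0.1, 0.3, -1.0]
grip_width: 0.237
grip_force: 98.3
t 27.9 eef [530.6 -59.7 188.1] shift now [-0.55 -0.37  2.84] shift at yaw [-0.55 -0.37  2.84] turn [0.   0.   0.03] F [-0.1  0.3 -1. ] w 20.2 g 98.3
```

```bash
python3 -m crank '[[[-0.3,-0.2,0,0,0,0,15],[-0.25,-0.17,0.2,0,0,0,15],[0,0,0.5,0,0,0,15],[0,0,0.6,0,0,0,15],[0,0,0.5,0,0,0,15],[0,0,0.3,0,0,0,15],[0,0,0,0,0,0,15],[0,0,0,0,0,0,15]]]'
python3 -m crank '[[[0,0,0.2,0,0,0,15],[0,0,0.2,0,0,0,15],[0,0,0.1,0,0,0,15],[0,0,0.1,0,0,0,15],[0,0,0.06,0,0,0,15],[0,0,0,0,0,0,15],[0,0,0,0,0,0,15],[0,0,0,0,0,0,15]]]'
python3 d.py 530.6 -76.3 117
```

```text
time_s: 28.7
eef_pos: [530.8, -76.4, 135.8]
ee_rot: [0.0, 0.468, 0.884, 0.0]
force: [0.4, -0.2, -0.7]
grip_width: 0.241
grip_force: 98.3
time_s: 29.5
eef_pos: [530.7, -76.4, 119.2]
ee_rot: [0.0, 0.468, 0.884, 0.0]
force: [-0.6, -0.2, -1.6]
grip_width: 0.236
grip_force: 98.3
t 29.5 eef [530.7 -76.4 119.2] shift now [ 0.01 -0.    0.09] shift at yaw [ 0.01 -0.    0.09] turn [0.   0.   0.03] F [-0.6 -0.2 -1.6] w 20.1 g 98.3
```

```bash
python3 -m crank '[[[0,0,0.08,0,0,0,15],[0,0,0.08,0,0,0,15],[0,0,0.06,0,0,0,15],[0,0,0,0,0,0,15],[0,0,0,0,0,0,15],[0,0,0,0,0,0,15],[0,0,0,0,0,0,15],[0,0,0,0,0,0,15]]]'
python3 -m crank '[[[0,0,0.04,0,0,0,15],[0,0,0.04,0,0,0,15],[0,0,0.04,0,0,0,15],[0,0,0,0,0,0,15],[0,0,0,0,0,0,15],[0,0,0,0,0,0,15],[0,0,0,0,0,0,15],[0,0,0,0,0,0,15]]]'
```

```text
time_s: 30.3
eef_pos: [530.6, -76.4, 113.5]
ee_rot: [-0.0, 0.468, 0.884, -0.0]
force: [-0.6, 0.5, -1.4]
grip_width: 0.235
grip_force: 98.3
time_s: 31.1
eef_pos: [530.7, -76.4, 110.7]
ee_rot: [0.0, 0.468, 0.884, 0.0]
force: [0.2, -1.2, 4.4]
grip_width: 0.243
grip_force: 98.5
```

Contact was as expected: 4.4 N upward with almost no side force. Pushing on through the snap.

```bash
python3 -m crank '[[[0,0,0.04,0,0,0,15],[0,0,0.04,0,0,0,15],[0,0,0.03,0,0,0,15],[0,0,0,0,0,0,15],[0,0,0,0,0,0,15],[0,0,0,0,0,0,15],[0,0,0,0,0,0,15],[0,0,0,0,0,0,15]]]' 110
python3 -m crank '[[[0,0,0.06,0,0,0,15],[0,0,0.06,0,0,0,15],[0,0,0.04,0,0,0,15],[0,0,0,0,0,0,15],[0,0,0,0,0,0,15],[0,0,0,0,0,0,15],[0,0,0,0,0,0,15],[0,0,0,0,0,0,15]]]'
```

```text
time_s: 31.9
eef_pos: [531.0, -76.6, 108.8]
ee_rot: [0.001, 0.468, 0.884, 0.0]
force: [-2.4, -0.7, 11.5]
grip_width: 0.235
grip_force: 109.2
time_s: 32.7
eef_pos: [530.0, -76.2, 103.0]
ee_rot: [-0.001, 0.468, 0.884, -0.0]
force: [-0.3, 0.6, -8.0]
grip_width: 0.23
grip_force: 108.0
```

```bash
python3 -m crank '[[[0,0,0.04,0,0,0,15],[0,0,0.04,0,0,0,15],[0,0,0.02,0,0,0,15],[0,0,0.02,0,0,0,15],[0,0,0,0,0,0,15],[0,0,0,0,0,0,15],[0,0,0,0,0,0,15],[0,0,0,0,0,0,15]]]' 120
python3 -m crank '[[[0,0,0.02,0,0,0,15],[0,0,0.02,0,0,0,15],[0,0,0,0,0,0,15],[0,0,0,0,0,0,15],[0,0,0,0,0,0,15],[0,0,0,0,0,0,15],[0,0,0,0,0,0,15],[0,0,0,0,0,0,15]]]'
```

```text
time_s: 33.5
eef_pos: [530.7, -76.4, 100.9]
ee_rot: [0.0, 0.468, 0.884, 0.0]
force: [0.3, 0.3, -0.5]
grip_width: 0.222
grip_force: 118.5
time_s: 34.3
eef_pos: [530.7, -76.4, 100.4]
ee_rot: [0.0, 0.468, 0.884, -0.0]
force: [-2.8, 0.8, 4.9]
grip_width: 0.229
grip_force: 119.8
```

```bash
python3 -m crank '[[[0,0,0.03,0,0,0,15],[0,0,0.03,0,0,0,15],[0,0,0,0,0,0,15],[0,0,0,0,0,0,15],[0,0,0,0,0,0,15],[0,0,0,0,0,0,15],[0,0,0,0,0,0,15],[0,0,0,0,0,0,15]]]'
python3 -m crank '[[[0,0,0.03,0,0,0,15],[0,0,0.03,0,0,0,15],[0,0,0,0,0,0,15],[0,0,0,0,0,0,15],[0,0,0,0,0,0,15],[0,0,0,0,0,0,15],[0,0,0,0,0,0,15],[0,0,0,0,0,0,15]]]'
```

```text
time_s: 35.1
eef_pos: [530.8, -76.5, 100.3]
ee_rot: [0.001, 0.467, 0.884, -0.0]
force: [-8.6, 3.2, 18.8]
grip_width: 0.231
grip_force: 121.4
time_s: 35.9
eef_pos: [530.8, -76.5, 100.2]
ee_rot: [0.001, 0.467, 0.884, -0.0]
force: [-13.8, 3.9, 32.2]
grip_width: 0.228
grip_force: 122.7
```

```bash
python3 -m crank '[[[0.02,-0.03,0.02,0,0,0,15],[0.01,-0.02,0,0,0,0,15],[0,0,0,0,0,0,15],[0,0,0,0,0,0,15],[0,0,0,0,0,0,15],[0,0,0,0,0,0,15],[0,0,0,0,0,0,15],[0,0,0,0,0,0,15]]]'
python3 - <<'E'
from h import *
i=capture("scene"); cv2.imwrite("pics/s8.png",i); s=sense(); print(s["eef_pos"],s["force"],s["grip_force"],s["time_s"])
E
```

```text
time_s: 36.7
eef_pos: [530.8, -76.5, 100.3]
ee_rot: [0.003, 0.467, 0.884, 0.001]
force: [-7.8, 5.6, 31.4]
grip_width: 0.23
grip_force: 122.6
[530.77286608 -76.5078627  100.25863253] [-7.90924915  4.78695962 32.1140662 ] 122.64963626861572 36.75
```

```bash
python3 -c "
from rig import *
print(finish_job())"
```

```text
the job is handed in; nothing more can be done
None
```

The sensor is assembled and handed in at 36.8 s: both cans are nested in the housing, and the cover snapped home (force drop and seat height as expected; no final picture viewed) and is still held by its knob under about 32 N.

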